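# Air glued buckles against the clock

## Task

The glued buckles in the wooden box need a timed airing. Wind the bench timer fully, turning its winged key clockwise up to its stop with the box still shut; then lift the box's sprung lid by its loop pull to 60 degrees from shut (where the lid lines up with the stud on the quarter-circle guide beside it) and finish while still holding it steady there, with the timer still wound. Leave everything else on the bench where it is.

Things in the scene. Friction and masses are not known exactly. Their poses are not given: they have to be found in the camera images.
- airing_box: open-topped wooden box, 150 x 200 x 80 mm (x, y, z), walls 9 mm, fixed to the bench; origin at the centre of its underside on the bench; its -x axis is its front (towards the robot), +z up. A steel quarter-circle wire of radius 75 mm about the hinge line stands beside its +y wall, with a steel stud on it at 60 degrees
- lid_hinge (a point): middle of the lid's hinge line, at the far (+x) top edge of the box, 81 mm above the bench; the axes are those of the box and the hinge line runs along y. When the lid is at angle a, the pull's bar centre lies at -0.215*cos(a)+0.015*sin(a) along the box's x and 0.215*sin(a)+0.015*cos(a) up from this point (m)
- lid_bar (a point): centre of the lid's pull: a round steel bar, 10 mm thick, straight for 108 mm along the lid's y, held 65 mm in front of the lid's front edge by two 10 mm round arms at y = +-60 mm; 215 mm from the hinge and about 96 mm above the bench when shut, with 60 mm free between bar and box front. The axes turn with the lid (its underside is the x-y plane). The bar can turn between two fingers that pinch it, so a gripper pointing down may follow the lid without tilting
- box_lid (a joint): angle of the lid in rad: 0 shut, 1.047 = 60 degrees, at most 1.75; front edge goes up and away from the robot. The lid is wooden, 150 x 200 x 10 mm, 0.3 kg; a spring shuts it from any angle, with about 2 N at the bar
- timer: grey bench timer, a block 96 x 96 x 45 mm with a foot strip 120 mm long along x, fixed to the bench; origin at the centre of its underside. A 2 mm round dial with tick marks lies on top; the long tick on its +x axis is where the key's +x wing stands unwound, the other long tick is the wound stop
- key_wing (a point): centre of the steel winged key on top of the timer, 77 mm above the bench on the vertical key axis; the wing is an upright bar 46 mm long (along this point's x, which turns with the key), 8 mm thick (y) and 24 mm high, its underside 18 mm above the dial, on a stem 11 mm thick
- timer_key (a joint): winding angle of the key in rad, growing clockwise seen from above: 0 unwound, 2.6 fully wound against its stop. It starts nearly unwound; turning takes 0.07 to 0.11 N m, and its clutch keeps it where it is let go
- sanding_block: wooden sanding block, 35 x 86 x 27 mm, loose bystander; origin at its underside
- beeswax: block of wax, 38 x 55 x 22 mm, loose bystander; origin at its underside
- spool_4: thread spool, 61 mm high, loose bystander; origin at its underside
- pliers: pliers, 161 mm long, loose bystander lying on the bench; origin at its underside
- hammer_1: hammer, 225 mm long, loose bystander lying on the bench; origin at its underside

How it is judged:
On the way, in this order (a step that is already met when the one before it is completed fails the run):
1. the timer is wound to its stop (within 0.15 rad) while the box is shut (value of joint timer_key above 2.45 rad and value of joint box_lid below 0.1 rad), for 0.2 s.
2. the lid is held by the gripper at 60 degrees, within 7 degrees (value of joint box_lid between 0.925 and 1.169 rad and contact force between the fingers and box_lid above 0.5 N), for 0.5 s.
At the end, for the whole second after the job is handed in: The lid stands still at 60 degrees from shut, within 7 degrees (0.925 to 1.169 rad), carried by the gripper's fingers alone, which still hold it; the timer key is still wound (above 2.4 of 2.6 rad) (all of step 2 and velocity of joint box_lid between -0.1 and 0.1 rad/s and contact force between box_lid and sanding_block below 0.1 N and contact force between box_lid and beeswax below 0.1 N and contact force between box_lid and spool_4 below 0.1 N and contact force between box_lid and pliers below 0.1 N and contact force between box_lid and hammer_1 below 0.1 N and value of joint timer_key above 2.4 rad); the arm keeps its last pose, push and grip.
It fails at once if a loose bystander was moved by more than 3 cm (distance of any of sanding_block, beeswax, spool_4, pliers, hammer_1 from where it was at the start of the episode above 0.03 m).
It also fails if it takes over 58 s, if anything falls off the work surface, if the arm or the gripper's body presses on something with over 40 N, if the wrist force passes 120 N, or if a joint passes its speed limit or range.

## Robot

A 6-joint arm with a two-finger parallel gripper is mounted at the origin on the work surface; the furniture and walls round the work are solid. World frame = base frame: x ahead of the robot, y to its left, z up, the work surface at z = 0. Lengths are in m, angles in rad, forces in N, time in s.
With the tool pointing down it reaches from about 0.375 to 0.975 m from the base axis. Payload 3.8 kg.
Tool frame: the origin (TCP) lies on the centre line of the jaws, within the pads' length; the fingertips stand 8 mm ahead of it and the grasp point (between the pads) lies 11 mm behind it; z points along the fingers, y is the direction in which the jaws open and shut (so a half turn about z gives the same grasp; the last joint's range is limited). The gripper opens to 85 mm and grips with 20 to 120 N. Pads are 22 mm wide; open, the fingers measure 114 mm over their backs; the gripper's body (76 mm by 85 mm) begins 54 mm behind the grasp point. The pads swing forward as they close: fully open they stand 13 mm farther back than shut.
Start: joints at [-0.037, 0.264, 1.604, -0, 1.274, -0.037], TCP at [0.675, -0, 0.239] pointing down, gripper open.
Joint ranges: [-2.63, 2.63], [-0.94, 2.18], [0.31, 2.57], [-1.31, 4.45], [0, 2.66], [-2.55, 2.55]. Speed limits (rad/s): [2.57, 2.57, 3.14, 3.14, 3.14, 3.14].

## Interface

Orientations are given as a rotation vector (axis times angle).
In Python, from workcell import * gives the robot as it stands.
- The arm moves only by the tool play_rows, never from a script. Its arguments are lists of equal length, an entry for each row: "slide": the shift along the tool's x, y, z in cm, a list of three; "delta_rot": the turn, a rotation vector about the tool's x, y, z in rad, a list of three. In form: {"slide": [[x, y, z], ...], "delta_rot": [[wx, wy, wz], ...]}. A call has 1 to 12 rows; each row is the pose to reach, as a shift and turn from the pose measured when the call began, along the tool's axes at that moment; what a row does not reach only later rows make up. A row lasts 1/12 s, in which the tool goes at most 41.7 mm and 7.16 degrees, less where a joint would pass 70% of its speed; a pose out of reach is approached as far as the arm can. A call with a gripper value outside its range is refused whole. "hand" is the opening, from 0 (shut) to 1 (fully open), set as the call begins (left out, the last holds). The fingers move at their own pace and stop on an object; "force" is the grip in N (left out, the last holds). Time passes only in rows, so rows that repeat a pose let the fingers close. It gives the time, the measured TCP pose, the force and the opening at its end, in the units of the state.
- read_state(): the state, without advancing time (a new reading comes with each control period).
- read_camera(name): name is "scene" or "side" or "wrist"; returns a dict with "image" (384x512x3 uint8, red, green, blue), "depth" (384x512 float32, m along the optical axis (not along the pixel's ray), 0 where there is no reading), "fovy" (degrees; the focal length in pixels is half the picture's height over the tangent of half this angle, whatever the lens; pixels are square), "cx", "cy" (the principal point, pixels), "world_from_camera" (4x4, takes a point from camera to world coordinates); the wrist camera has in their place "hand_eye" (4x4, takes a point from camera to tool coordinates, whose origin is the TCP and whose axes are the flange's). Camera axes: x right, y up, looking along -z (the intrinsics and any distortion apply to the point x, -y, -z); pixel columns grow to the right and rows downward; lengths in m; the calibration is good to about 2 mm. A picture is of the moment at which its call begins: read the wrist's pose just before it.
- finish_job(): hands the job in, once; it reports no verdict.
Trained networks look in a picture, given as the dict that the camera call returned (one of the last four; its "shot" number tells which), for a name from the list of things; names that differ only in an ending like _2 or _b are one class to them, and where a whole thing is asked for, a point or a joint stands for the part that bears it (a point fixed in the world has none). Each returns a list of dicts, best first, with "conf" (0 to 1); they miss things now and then, are a little off and sometimes report something else, mostly with a low value. They report only what shows in the picture. A call takes as long as a camera call.
- spot_in(target, picture): "bbox" ([centre column, centre row, width, height] in pixels, round what is visible of it).
- landmark_of(target, picture): "at" ([column, row] in pixels: a listed point, or the origin of a listed thing).
The state is a dict: "time": time; "q": joint angles; "joint_vel": joint speeds; "joint_torque": joint torques, N m; "tool_pos": TCP position; "tcp_rot": TCP orientation; "wrist_force": force on the tool from outside, world axes, zero at the start; "torque": the same for the moment, N m; "width": opening from 0.0 (shut) to 1.0 (fully open).
Only numpy, scipy, OpenCV 4.12 (cv2) and the standard library are available. Lean on these libraries where they do the work, as an engineer would, in place of code of your own. Each camera call takes 0.05 s, during which the arm holds its last target.

## Working session

There is one attempt and no reset: what is moved stays moved. The work goes in short steps, Python scripts to look and compute and a tool call to move; the robot and the scene stay as the last step left them, time stands still between calls to the robot, and variables do not carry over. Pictures are saved under pics/ and viewed, and the job is handed in when it is done.

Besides the shell and the picture viewer there is one more tool, called after "Emit:" as name(argument=value, ...) on one line, values as JSON. play_rows: Moves the arm, as the interface text tells. Its arguments: {"type":"object","properties":{"slide":{"type":"array"},"delta_rot":{"type":"array"},"hand":{"type":"number"},"force":{"type":"number"}},"required":["slide","delta_rot"]}

```bash
mkdir -p pics
cat > h.py <<'E'
from workcell import *
import numpy as np, cv2
from scipy.spatial.transform import Rotation as R
def save(p,n): cv2.imwrite('pics/'+n+'.png',cv2.cvtColor(p['image'],cv2.COLOR_RGB2BGR))
def T(p,s=None):
    if 'world_from_camera' in p: return np.array(p['world_from_camera'])
    M=np.eye(4);M[:3,:3]=R.from_rotvec(s['tcp_rot']).as_matrix();M[:3,3]=s['tool_pos'];return M@np.array(p['hand_eye'])
def ray(p,uv,s=None):
    f=192/np.tan(np.radians(p['fovy'])/2)
    return f,np.array([(uv[0]-p['cx'])/f,-(uv[1]-p['cy'])/f,-1.])
def at_z(p,uv,z,s=None):
    f,d=ray(p,uv);M=T(p,s);w=M[:3,:3]@d;o=M[:3,3];return o+w*(z-o[2])/w[2]
def at_d(p,uv,s=None):
    f,d=ray(p,uv);M=T(p,s);z=p['depth'][int(round(uv[1])),int(round(uv[0]))];return M[:3,:3]@(d*z)+M[:3,3]
E
python3 - <<'E'
from h import *
s=read_state();print(s)
for c in ['scene','side','wrist']:
    p=read_camera(c);save(p,c+'0');print(c,{k:v for k,v in p.items() if k not in('image','depth')})
    for t in ['lid_hinge','lid_bar','key_wing','timer','airing_box']:
        for l in landmark_of(t,p)[:1]:
            print(t,l,at_d(p,l['at'],s))
E
```

```text
{'time': 0.0, 'q': array([-3.69054089e-02,  2.64758160e-01,  1.60537693e+00, -3.31665388e-05,
        1.27368798e+00, -3.69094646e-02]), 'joint_vel': array([ 5.57690260e-04, -1.83097915e-04,  3.08735903e-04,  2.61365765e-04,
        4.65904109e-04,  7.64704127e-05]), 'joint_torque': array([ 6.10465631e-04, -5.15121067e+01, -3.67308676e+01, -4.07824507e-05,
        1.31324201e-02,  1.46811578e-05]), 'tool_pos': array([6.74289075e-01, 9.96825796e-06, 2.37957040e-01]), 'tcp_rot': array([-2.22028514, -2.22031578,  0.00241952]), 'wrist_force': array([-0.39519095, -0.53720229,  1.12203402]), 'torque': array([-0.07255566,  0.010199  , -0.01666731]), 'width': 1.0002883105924991}
scene {'fovy': 56.63352592690944, 'cx': 254.85609326666162, 'cy': 200.23373101139714, 'world_from_camera': array([[ 0.69284313,  0.39711659, -0.60188604, -0.06927234],
       [-0.72100727,  0.39403488, -0.56998687, -0.59978857],
       [ 0.01081285,  0.8288757 ,  0.55932831,  0.65172443],
       [ 0.        ,  0.        ,  0.        ,  1.        ]]), 'shot': 1}
lid_hinge {'at': [303.6, 180.1], 'conf': 0.63} [ 0.71761
[... 1153 characters left out ...]
wrist {'fovy': 67.45401754097975, 'cx': 257.9627578429038, 'cy': 193.86169529501902, 'hand_eye': array([[-7.41684834e-04,  9.57653201e-01,  2.87923249e-01,
         7.45225929e-02],
       [ 9.99999713e-01,  7.55583130e-04,  6.28570903e-05,
         6.87319128e-05],
       [-1.57354656e-04,  2.87923213e-01, -9.57653486e-01,
        -1.34594781e-01],
       [ 0.00000000e+00,  0.00000000e+00,  0.00000000e+00,
         1.00000000e+00]]), 'shot': 3}
lid_hinge {'at': [321.8, 228.4], 'conf': 0.77} [ 0.74221133 -0.04937068  0.08865358]
lid_bar {'at': [121.0, 179.1], 'conf': 0.69} [0.5399741  0.00741955 0.0990741 ]
airing_box {'at': [255.3, 186.6], 'conf': 0.82} [ 0.67130245 -0.00272241  0.08987987]
```

View images.

View pics/scene0.png

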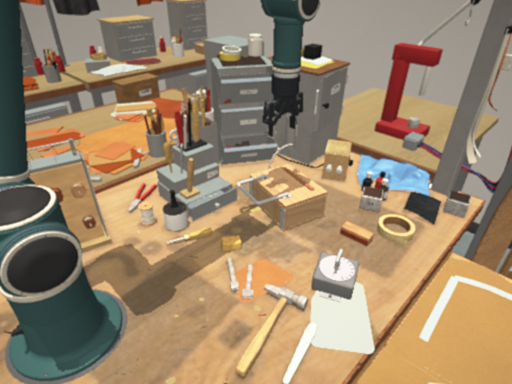

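View pics/side0.png

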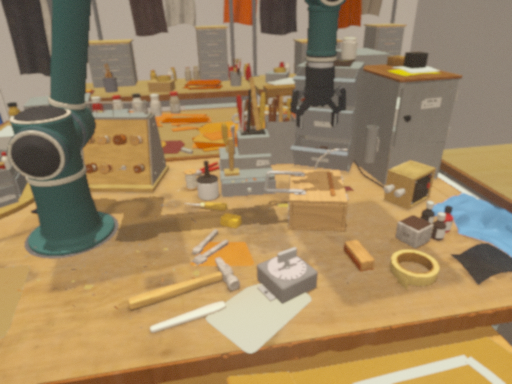

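View pics/wrist0.png

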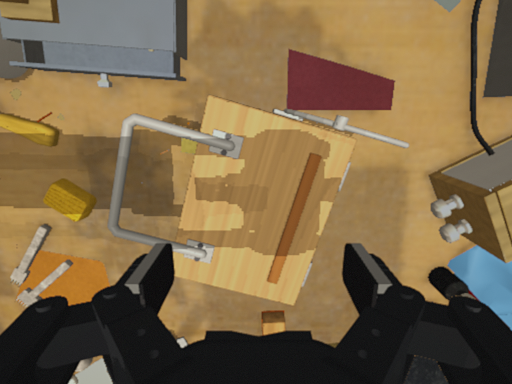

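Emit:
play_rows(slide=[[-8,-4,0],[-16,-8,0],[-24,-12,0],[-30,-17,0],[-30,-17,0],[-30,-17,0],[-30,-17,0],[-30,-17,0],[-30,-17,0],[-30,-17,0]], delta_rot=[[0,0,0],[0,0,0],[0,0,0],[0,0,0],[0,0,0],[0,0,0],[0,0,0],[0,0,0],[0,0,0],[0,0,0]])

```text
time: 1.73
tool_pos: [0.5032, -0.3029, 0.2395]
tcp_rot: [2.226, 2.216, -0.001]
wrist_force: [0.5, 0.4, 0.3]
width: 1.003
```

```bash
cat > look.py <<'E'
from h import *
import sys
n=sys.argv[1]
s=read_state();print(s['time'],s['tool_pos'],s['tcp_rot'],s['q'],s['width'],s['wrist_force'])
for c,z in [('wrist',.077),('scene',.077),('side',.077)]:
    p=read_camera(c);save(p,c+n);np.savez('shot_%s%s.npz'%(c,n),**p,**{'s_'+k:v for k,v in s.items()})
    for t,z in [('lid_bar',.096),('lid_hinge',.081),('key_wing',.077),('timer',.0),('airing_box',0)]:
        for l in landmark_of(t,p)[:1]: print(c,t,l['at'],l['conf'],at_z(p,l['at'],z,s).round(3))
E
python3 look.py 1
```

```text
1.7333 [ 0.503215   -0.30287904  0.23951769] [ 2.22621403e+00  2.21583967e+00 -1.13799310e-03] [-5.83735718e-01  9.88906427e-02  1.79683412e+00 -8.72352908e-04
  1.24544918e+00 -5.78786089e-01] 1.0032187813940707 [0.46008789 0.42277251 0.29839632]
wrist key_wing [265.4, 194.8] 0.81 [ 0.511 -0.319  0.077]
wrist timer [265.7, 179.3] 0.77 [ 0.514 -0.321  0.   ]
scene lid_bar [248.9, 192.5] 0.82 [0.545 0.006 0.096]
scene lid_hinge [304.3, 176.9] 0.8 [ 0.751 -0.038  0.081]
scene key_wing [335.6, 257.9] 0.62 [ 0.508 -0.315  0.077]
scene timer [333.9, 282.1] 0.8 [ 0.51  -0.321  0.   ]
scene airing_box [287.1, 206.9] 0.61 [ 0.677 -0.035  0.   ]
side lid_hinge [344.7, 189.7] 0.56 [ 0.742 -0.069  0.081]
side key_wing [285.8, 254.5] 0.76 [ 0.508 -0.321  0.077]
side timer [283.0, 285.4] 0.6 [ 0.502 -0.326  0.   ]
```

View pics/wrist1.png

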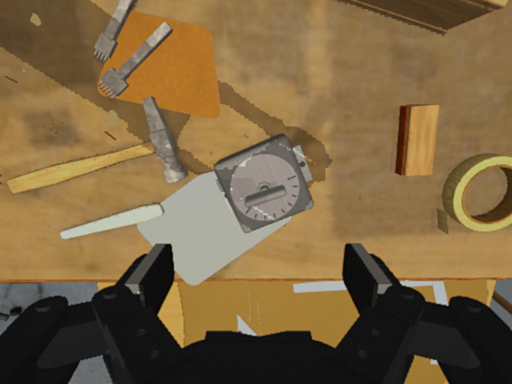

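Run:
```python
import cv2
i=cv2.imread('pics/wrist1.png')[125:240,200:335];cv2.imwrite('pics/z1.png',cv2.resize(i,None,fx=5,fy=5,interpolation=cv2.INTER_CUBIC))
```

```text
(no output)
```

View pics/z1.png

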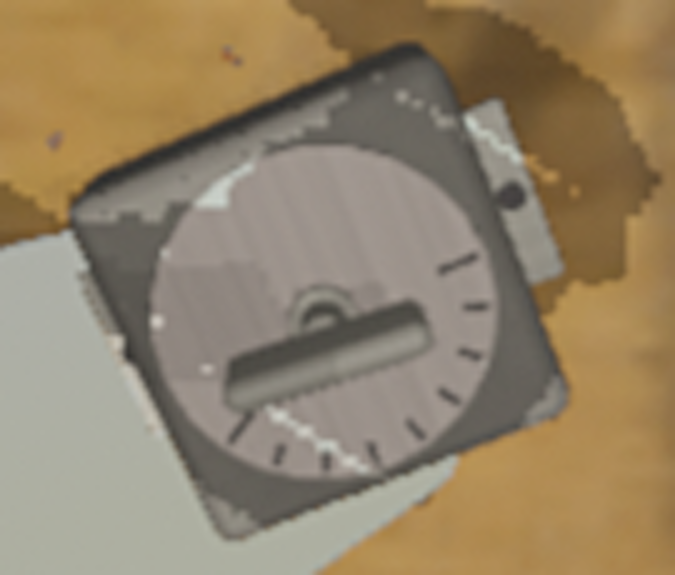

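Run:
```python
from h import *
d=np.load('shot_wrist1.npz',allow_pickle=True);p={k:d[k] for k in('fovy','cx','cy','hand_eye','depth')};s={'tcp_rot':d['s_tcp_rot'],'tool_pos':d['s_tool_pos']}
z=lambda u,v:(200+u/5,125+v/5)
a=at_z(p,z(233,390),.089,s);b=at_z(p,z(428,336),.089,s);print(a,b,(a+b)/2,np.linalg.norm(a-b),np.degrees(np.arctan2(*(b-a)[1::-1])))
c=at_z(p,z(325,310),.047,s);e=at_z(p,z(476,257),.047,s);w=at_z(p,z(232,440),.047,s);print(c,[np.degrees(np.arctan2(*(x-c)[1::-1])) for x in(e,w)])
for u,v in[(330,362),(325,310),(200,300)]: print(at_d(p,z(u,v),s))
for n in('scene','side'):
  q=read_camera(n)
  cv2.imwrite('pics/k_'+n+'.png',cv2.resize(cv2.cvtColor(q['image'],cv2.COLOR_RGB2BGR)[235:310,245:370],None,fx=5,fy=5,interpolation=cv2.INTER_CUBIC))
```

```text
[ 0.49126024 -0.32413082  0.089     ] [ 0.53176176 -0.31257992  0.089     ] [ 0.511511   -0.31835537  0.089     ] 0.04211646932859801 15.917980029170904
[ 0.51146944 -0.3184811   0.047     ] [np.float64(19.73780434451234), np.float64(-124.63428873312098)]
[ 0.51154606 -0.31838342  0.08811393]
[ 0.5110825  -0.31402102  0.0631627 ]
[ 0.48204002 -0.31590086  0.04692393]
```

View pics/k_side.png

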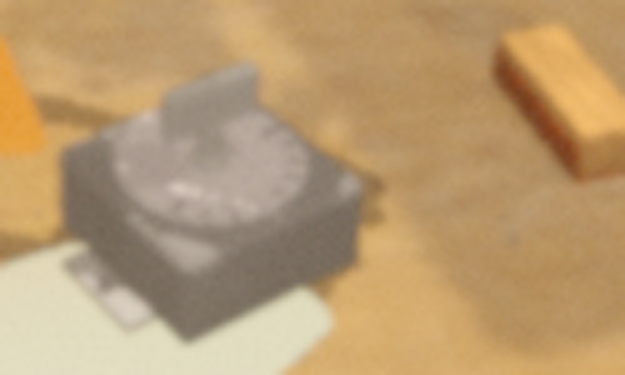

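Emit:
play_rows(slide=[[-1.55,0.83,2],[-1.55,0.83,4],[-1.55,0.83,6],[-1.55,0.83,8],[-1.55,0.83,8],[-1.55,0.83,8],[-1.55,0.83,8],[-1.55,0.83,8],[-1.55,0.83,8],[-1.55,0.83,8],[-1.55,0.83,8],[-1.55,0.83,8]], delta_rot=[[0,0,-0.12],[0,0,-0.24],[0,0,-0.36],[0,0,-0.48],[0,0,-0.6],[0,0,-0.72],[0,0,-0.84],[0,0,-0.96],[0,0,-1.08],[0,0,-1.2],[0,0,-1.2],[0,0,-1.2]])

```text
time: 3.73
tool_pos: [0.5133, -0.3157, 0.1593]
tcp_rot: [0.585, 3.087, 0.0]
wrist_force: [0.5, -0.1, -0.8]
width: 1.001
```

Emit:
play_rows(slide=[[0,0,0],[0,0,0],[0,0,0],[0,0,0],[0,0,0],[0,0,0],[0,0,0]], delta_rot=[[0,0,-0.12],[0,0,-0.24],[0,0,-0.36],[0,0,-0.48],[0,0,-0.57],[0,0,-0.57],[0,0,-0.57]])

```text
time: 4.32
tool_pos: [0.5132, -0.3157, 0.1593]
tcp_rot: [-0.299, 3.127, -0.0]
wrist_force: [-0.3, 0.1, 0.1]
width: 1.005
```

Run:
```python
from h import *
s=read_state();print(s['time'],s['tool_pos'],s['tcp_rot'],s['q'],s['wrist_force'])
M=R.from_rotvec(s['tcp_rot']).as_matrix();print(M.round(3), np.degrees(np.arctan2(M[1,1],M[0,1])))
g=np.array([.5115,-.3184,.069]);print('tool delta cm',M.T@(g-s['tool_pos'])*100)
p=read_camera('wrist');save(p,'wrist2')
for l in landmark_of('key_wing',p)[:1]: print(l,at_z(p,l['at'],.077,s))
```

```text
4.3167 [ 0.51323858 -0.31568012  0.15931091] [-2.99432849e-01  3.12725068e+00 -6.26992174e-05] [-5.92763022e-01  1.90151318e-01  1.84646084e+00 -6.50012597e-06
  1.10492471e+00 -2.35447351e+00] [-0.32594339  0.0671717   0.11476318]
[[-0.982 -0.19   0.   ]
 [-0.19   0.982 -0.   ]
 [-0.    -0.    -1.   ]] 100.93874292056672
tool delta cm [ 0.22263171 -0.23366255  9.03109319]
{'at': [253.5, 198.7], 'conf': 0.81} [ 0.50999664 -0.31875953  0.077     ]
```

View pics/wrist2.png

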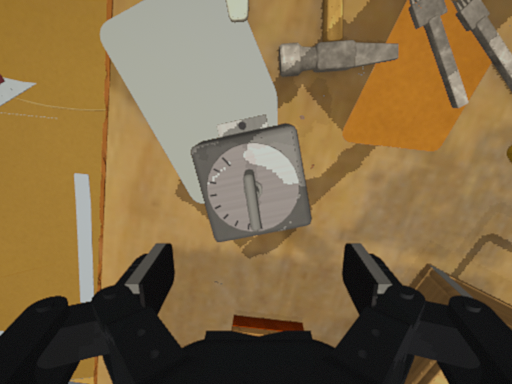

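Emit:
play_rows(slide=[[0.25,-0.24,1.5],[0.25,-0.24,3],[0.25,-0.24,4.5],[0.25,-0.24,6],[0.25,-0.24,7.5],[0.25,-0.24,9],[0.25,-0.24,9],[0.25,-0.24,9],[0.25,-0.24,9]], delta_rot=[[0,0,0],[0,0,0],[0,0,0],[0,0,0],[0,0,0],[0,0,0],[0,0,0],[0,0,0],[0,0,0]])

```text
time: 5.17
tool_pos: [0.5117, -0.3188, 0.0701]
tcp_rot: [-0.3, 3.126, -0.001]
wrist_force: [-0.4, 0.1, -0.7]
width: 1.002
```

Emit:
play_rows(slide=[[0,0,0],[0,0,0],[0,0,0],[0,0,0],[0,0,0],[0,0,0],[0,0,0],[0,0,0]], delta_rot=[[0,0,0],[0,0,0],[0,0,0],[0,0,0],[0,0,0],[0,0,0],[0,0,0],[0,0,0]], hand=0, force=40)

```text
time: 5.83
tool_pos: [0.5122, -0.3206, 0.0706]
tcp_rot: [-0.301, 3.125, -0.006]
wrist_force: [0.6, -5.5, -1.0]
width: 0.091
```

```bash
cat > st.py <<'E'
from h import *
s=read_state();print(s['time'],s['tool_pos'],s['q'].round(3),s['wrist_force'].round(2),s['torque'].round(3),s['width'])
M=R.from_rotvec(s['tcp_rot']).as_matrix();print(M.round(3).tolist(), 'y yaw',np.arctan2(M[1,1],M[0,1]))
E
python3 st.py
python3 - <<'E'
from h import *
save(read_camera('wrist'),'wrist3')
E
```

```text
5.8333 [ 0.51218606 -0.32060481  0.07059359] [-5.990e-01  2.860e-01  1.911e+00 -2.000e-03  9.410e-01 -2.361e+00] [ 0.57 -5.51 -0.98] [-0.706  0.06   0.073] 0.09083025867697211
[[-0.982, -0.191, 0.002], [-0.191, 0.982, -0.004], [-0.001, -0.004, -1.0]] y yaw 1.7626408705633905
```

View pics/wrist3.png

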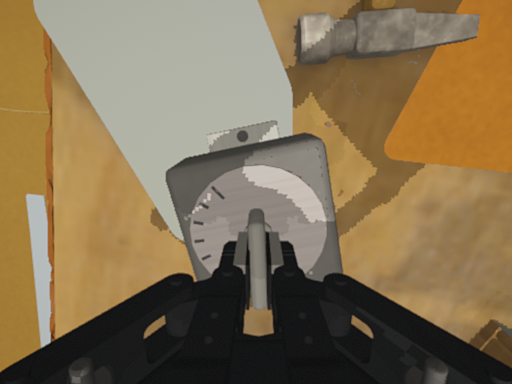

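Emit:
play_rows(slide=[[0,0,0],[0,0,0],[0,0,0],[0,0,0],[0,0,0],[0,0,0],[0,0,0],[0,0,0],[0,0,0],[0,0,0],[0,0,0],[0,0,0]], delta_rot=[[0,0,0.1],[0,0,0.2],[0,0,0.3],[0,0,0.4],[0,0,0.5],[0,0,0.6],[0,0,0.7],[0,0,0.8],[0,0,0.9],[0,0,1.0],[0,0,1.1],[0,0,1.1]])

```text
time: 6.88
tool_pos: [0.5116, -0.3222, 0.0706]
tcp_rot: [1.381, 2.817, -0.008]
wrist_force: [-2.3, -4.9, -0.1]
width: 0.088
```

```bash
python3 st.py
```

```text
6.8833 [ 0.5116433  -0.32217056  0.07063172] [-0.601  0.286  1.91  -0.005  0.94  -1.257] [-2.34 -4.94 -0.07] [-0.838  0.369  0.013] 0.08848738738120956
[[-0.612, 0.791, 0.001], [0.791, 0.612, -0.006], [-0.006, -0.003, -1.0]] y yaw 0.659002390593088
```

Emit:
play_rows(slide=[[0,0,0],[0,0,0],[0,0,0],[0,0,0],[0,0,0],[0,0,0],[0,0,0],[0,0,0],[0,0,0],[0,0,0],[0,0,0],[0,0,0]], delta_rot=[[0,0,0.1],[0,0,0.2],[0,0,0.3],[0,0,0.4],[0,0,0.5],[0,0,0.6],[0,0,0.7],[0,0,0.8],[0,0,0.9],[0,0,1.0],[0,0,1.1],[0,0,1.1]])

```text
time: 7.88
tool_pos: [0.5101, -0.3224, 0.0706]
tcp_rot: [2.653, 1.674, -0.007]
wrist_force: [-4.4, -2.2, 3.3]
width: 0.089
```

```bash
python3 st.py;python3 - <<'E'
from h import *
save(read_camera('wrist'),'wrist4')
E
```

```text
7.8833 [ 0.51007032 -0.32243713  0.07058096] [-0.602  0.286  1.911 -0.007  0.943 -0.152] [-4.36 -2.2   3.28] [-0.217  0.823 -0.043] 0.08889972481620084
[[0.43, 0.903, -0.002], [0.903, -0.43, -0.006], [-0.006, 0.001, -1.0]] y yaw -0.444869254824231
```

View pics/wrist4.png

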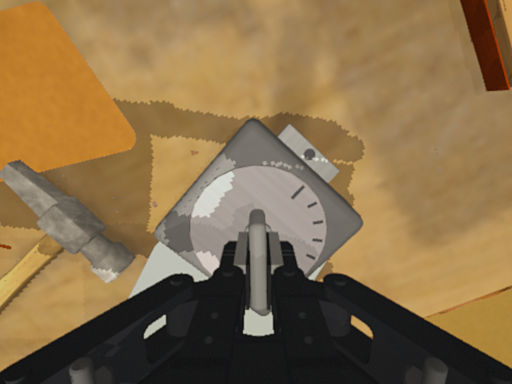

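Emit:
play_rows(slide=[[0,0,0],[0,0,0],[0,0,0],[0,0,0],[0,0,0]], delta_rot=[[0,0,0.06],[0,0,0.12],[0,0,0.18],[0,0,0.2],[0,0,0.2]])

```text
time: 8.35
tool_pos: [0.5097, -0.3223, 0.0706]
tcp_rot: [2.805, 1.406, -0.007]
wrist_force: [-1.7, -0.2, 1.5]
width: 0.087
```

```bash
python3 st.py
```

```text
8.35 [ 0.50973531 -0.32231873  0.07059014] [-0.602  0.285  1.911 -0.008  0.944  0.044] [-1.7  -0.24  1.47] [0.036 0.29  0.022] 0.08677803116008517
[[0.598, 0.801, -0.002], [0.801, -0.598, -0.006], [-0.006, 0.002, -1.0]] y yaw -0.641320658778959
```

Emit:
play_rows(slide=[[0,0,0],[0,0,0],[0,0,0],[0,0,0]], delta_rot=[[0,0,0.05],[0,0,0.1],[0,0,0.1],[0,0,0.1]])

```text
time: 8.68
tool_pos: [0.5096, -0.3223, 0.0707]
tcp_rot: [2.868, 1.27, -0.008]
wrist_force: [-0.7, 0.1, 2.2]
width: 0.09
```

```bash
python3 st.py
```

```text
8.6833 [ 0.50963333 -0.32226076  0.07066243] [-0.601  0.285  1.911 -0.008  0.944  0.141] [-0.66  0.1   2.23] [0.193 0.186 1.158] 0.0901069392350384
[[0.672, 0.74, -0.003], [0.74, -0.672, -0.006], [-0.007, 0.002, -1.0]] y yaw -0.7370410715739723
```

Emit:
play_rows(slide=[[0,0,0],[0,0,0],[0,0,0]], delta_rot=[[0,0,0.02],[0,0,0.02],[0,0,0.02]])

```text
time: 8.93
tool_pos: [0.5096, -0.3223, 0.0707]
tcp_rot: [2.88, 1.244, -0.009]
wrist_force: [-0.2, 0.2, 1.1]
width: 0.087
```

Emit:
play_rows(slide=[[0,0,0],[0,0,0],[0,0,0],[0,0,0],[0,0,0],[0,0,0]], delta_rot=[[0,0,0],[0,0,0],[0,0,0],[0,0,0],[0,0,0],[0,0,0]], hand=1)

```text
time: 9.43
tool_pos: [0.5097, -0.3223, 0.0707]
tcp_rot: [2.88, 1.243, -0.008]
wrist_force: [1.3, 0.2, 0.5]
width: 0.924
```

Emit:
play_rows(slide=[[0,0,-3],[0,0,-6],[0,0,-9],[0,0,-12],[0,0,-14],[0,0,-14],[0,0,-14]], delta_rot=[[0,0,0],[0,0,0],[0,0,0],[0,0,0],[0,0,0],[0,0,0],[0,0,0]])

```text
time: 10.02
tool_pos: [0.5111, -0.3221, 0.2127]
tcp_rot: [2.877, 1.241, -0.005]
wrist_force: [-0.1, 0.3, -0.3]
width: 0.997
```

```bash
python3 st.py;python3 look.py 5
python3 - <<'E'
import cv2
i=cv2.imread('pics/wrist5.png');cv2.imwrite('pics/z5.png',cv2.resize(i[120:270,180:340],None,fx=4,fy=4,interpolation=cv2.INTER_CUBIC))
E
```

```text
10.0167 [ 0.51106789 -0.32210113  0.21269051] [-0.6    0.146  1.795 -0.007  1.196  0.159] [-0.07  0.28 -0.34] [-0.016 -0.049 -0.021] 0.9971181407806353
[[0.686, 0.728, 0.0], [0.727, -0.686, -0.009], [-0.006, 0.006, -1.0]] y yaw -0.7560733222544048
10.0167 [ 0.51106789 -0.32210113  0.21269051] [ 2.87705985  1.2414133  -0.00465303] [-0.59973972  0.14598397  1.79466877 -0.00736541  1.19566567  0.15903287] 0.9971181407806353 [-0.06911154  0.28292409 -0.34396649]
wrist key_wing [257.7, 188.2] 0.97 [ 0.51  -0.323  0.077]
wrist timer [256.3, 170.0] 0.7 [ 0.51  -0.322  0.   ]
scene lid_bar [250.1, 190.3] 0.78 [0.556 0.012 0.096]
scene lid_hinge [306.3, 177.5] 0.98 [ 0.753 -0.045  0.081]
scene key_wing [337.1, 257.4] 0.73 [ 0.512 -0.316  0.077]
scene timer [334.7, 281.8] 0.95 [ 0.512 -0.322  0.   ]
scene airing_box [287.3, 208.1] 0.77 [ 0.672 -0.04   0.   ]
side lid_bar [264.5, 180.3] 0.85 [0.531 0.008 0.096]
side lid_hinge [341.8, 189.9] 0.92 [ 0.734 -0.068  0.081]
side timer [287.3, 285.6] 0.64 [ 0.511 -0.329  0.   ]
side airing_box [312.4, 209.3] 0.94 [ 0.669 -0.019  0.   ]
```

View pics/z5.png

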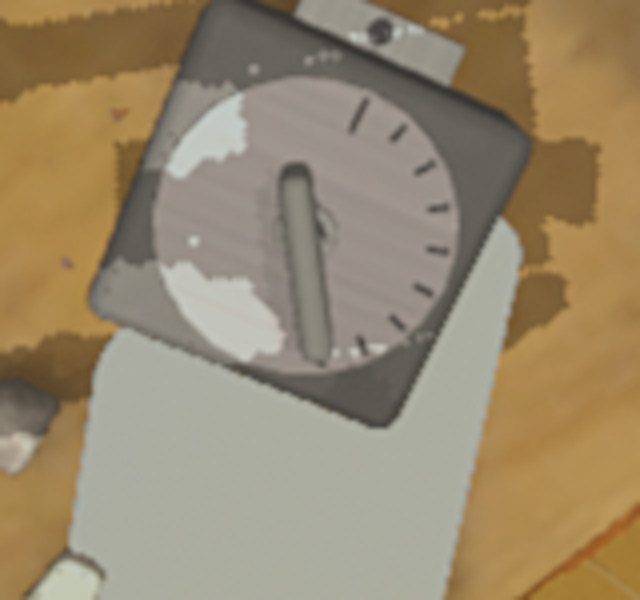

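Run:
```python
import cv2
i=cv2.imread('pics/wrist0.png');cv2.imwrite('pics/z0.png',cv2.resize(i[85:315,95:365],None,fx=2.6,fy=2.6,interpolation=cv2.INTER_CUBIC))
```

```text
(no output)
```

View pics/z0.png

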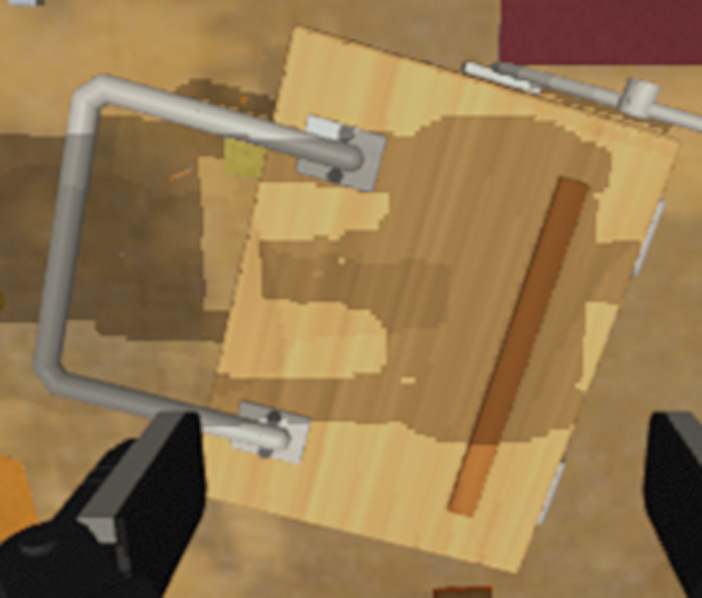

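Run:
```python
from h import *
p=dict(np.load('shot_wrist1.npz',allow_pickle=True))
s={'tool_pos':np.array([6.74289075e-01, 9.96825796e-06, 2.37957040e-01]),'tcp_rot':np.array([-2.22028514, -2.22031578,  0.00241952])}
z=lambda u,v:(95+u/2.6,85+v/2.6)
C=[at_z(p,z(*c),.091,s)[:2] for c in[(295,28),(678,138),(518,572),(208,495)]]
A=[at_z(p,z(*c),.098,s)[:2] for c in[(88,100),(47,365),(68,230)]]
f=lambda d:np.degrees(np.arctan2(d[1],d[0]))
print(C);print('front dir',f(C[0]-C[3]),'rear',f(C[1]-C[2]),'left',f(C[1]-C[0]),'right',f(C[2]-C[3]))
print([np.linalg.norm(C[i]-C[i-1]) for i in range(4)])
print(A,f(A[0]-A[1]),np.linalg.norm(A[0]-A[1]))
c=np.mean(C,0);h=(C[1]+C[2])/2;print('centre',c,'hinge',h,'bar',(A[0]+A[1])/2)
```

```text
[array([0.62816178, 0.08489948]), array([0.76845756, 0.04610837]), array([ 0.71584404, -0.14430034]), array([ 0.58116326, -0.10529273])]
front dir 76.11967006731938 rear 74.55351940976131 left -15.455865458085393 right -16.15261037538718
[np.float64(0.19591308637222332), np.float64(0.14555980296683432), np.float64(0.197544076132844), np.float64(0.14021593286739836)]
[array([0.55407437, 0.06032712]), array([ 0.52447769, -0.04195869]), array([0.54037097, 0.01282116])] 73.86205763995333 0.10648169491994897
centre [ 0.67340666 -0.0296463 ] hinge [ 0.7421508  -0.04909598] bar [0.53927603 0.00918422]
```

```bash
cat > d.py <<'E'
from h import *
import sys
g=np.array([float(a) for a in sys.argv[1:4]]);s=read_state();M=R.from_rotvec(s['tcp_rot']).as_matrix()
yw=float(sys.argv[4])if len(sys.argv)>4 else -0.27
y=np.array([np.cos(yw),np.sin(yw),0]);zz=np.array([0,0,-1.]);x=np.cross(y,zz);G=np.c_[x,y,zz]
print(s['tool_pos'],(M.T@(g-s['tool_pos'])*100).round(2),R.from_matrix(M.T@G).as_rotvec().round(3))
E
python3 d.py .5385 .0085 .21
```

```text
[ 0.51011109 -0.32145864  0.21079704] [ 25.96 -20.57  -0.14] [ 0.001  0.007 -0.486]
```

Emit:
play_rows(slide=[[2.9,-2.3,-0.1],[5.8,-4.6,-0.1],[8.7,-6.9,-0.1],[11.6,-9.2,-0.1],[14.5,-11.5,-0.1],[17.4,-13.8,-0.1],[20.3,-16.1,-0.1],[23.2,-18.4,-0.1],[26,-20.6,-0.1],[26,-20.6,-0.1],[26,-20.6,-0.1],[26,-20.6,-0.1]], delta_rot=[[0,0,-0.06],[0,0,-0.12],[0,0,-0.18],[0,0.007,-0.24],[0,0.007,-0.3],[0,0.007,-0.36],[0,0.007,-0.42],[0,0.007,-0.486],[0,0.007,-0.486],[0,0.007,-0.486],[0,0.007,-0.486],[0,0.007,-0.486]], hand=0.6)

```text
time: 11.92
tool_pos: [0.5385, 0.009, 0.2096]
tcp_rot: [2.498, 1.903, -0.0]
wrist_force: [0.1, -0.1, -0.7]
width: 0.597
```

```bash
python3 st.py; python3 look.py 6; python3 d.py .5385 .0085 .085
```

```text
11.9167 [0.53851858 0.00898541 0.20964604] [-2.900e-02  2.700e-02  1.930e+00 -1.000e-03  1.184e+00  2.400e-01] [ 0.14 -0.11 -0.66] [-0.02  -0.027 -0.003] 0.5965630582522277
[[0.266, 0.964, 0.001], [0.964, -0.266, -0.001], [-0.001, 0.001, -1.0]] y yaw -0.26879771136502895
11.9167 [0.53851858 0.00898541 0.20964604] [ 2.49802344e+00  1.90294948e+00 -1.88275223e-04] [-2.88704154e-02  2.67484147e-02  1.92968131e+00 -1.18617175e-03
  1.18442910e+00  2.40374308e-01] 0.5965630582522277 [ 0.14263084 -0.11058434 -0.66347449]
wrist lid_bar [255.9, 197.4] 0.77 [0.536 0.006 0.096]
wrist lid_hinge [485.1, 194.1] 0.68 [ 0.747 -0.054  0.081]
wrist airing_box [373.2, 173.2] 0.68 [ 0.674 -0.031  0.   ]
scene lid_bar [247.4, 191.1] 0.58 [0.548 0.015 0.096]
scene lid_hinge [306.7, 178.3] 0.85 [ 0.75  -0.049  0.081]
scene key_wing [338.6, 261.1] 0.55 [ 0.504 -0.326  0.077]
scene timer [338.7, 281.3] 0.89 [ 0.521 -0.328  0.   ]
scene airing_box [286.1, 206.8] 0.73 [ 0.675 -0.032  0.   ]
side lid_bar [264.8, 182.2] 0.89 [ 0.529 -0.004  0.096]
side lid_hinge [342.2, 188.0] 0.91 [ 0.739 -0.057  0.081]
side key_wing [283.9, 255.3] 0.47 [ 0.503 -0.323  0.077]
side timer [287.6, 285.8] 0.6 [ 0.511 -0.329  0.   ]
side airing_box [314.1, 207.3] 0.64 [ 0.678 -0.008  0.   ]
[0.53852409 0.00912442 0.2095541 ] [-6.000e-02  1.000e-02  1.246e+01] [0.001 0.    0.   ]
```

View pics/wrist6.png

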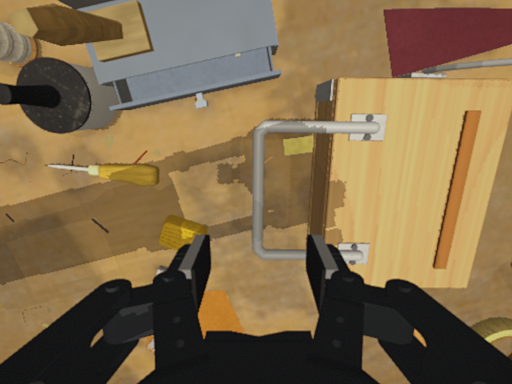

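Emit:
play_rows(slide=[[-0.1,-0.1,2],[-0.1,-0.1,4],[-0.1,-0.1,6],[-0.1,-0.1,8],[-0.1,-0.1,10],[-0.1,-0.1,11.4],[-0.1,-0.1,12.4],[-0.1,-0.1,12.4],[-0.1,-0.1,12.4]], delta_rot=[[0,0,0],[0,0,0],[0,0,0],[0,0,0],[0,0,0],[0,0,0],[0,0,0],[0,0,0],[0,0,0]])

```text
time: 13.57
tool_pos: [0.5372, 0.0084, 0.0854]
tcp_rot: [2.5, 1.903, -0.001]
wrist_force: [0.5, 0.0, -0.2]
width: 0.596
```

Emit:
play_rows(slide=[[0,0,0],[0,0,0],[0,0,0],[0,0,0],[0,0,0],[0,0,0]], delta_rot=[[0,0,0],[0,0,0],[0,0,0],[0,0,0],[0,0,0],[0,0,0]], hand=0, force=50)

```text
time: 14.07
tool_pos: [0.5381, 0.0084, 0.0862]
tcp_rot: [2.499, 1.902, 0.002]
wrist_force: [0.7, -0.7, 1.1]
width: 0.092
```

```bash
python3 st.py; python3 look.py 7
```

```text
14.0667 [0.53808608 0.00839971 0.08619345] [-0.03   0.153  2.041 -0.     0.945  0.24 ] [ 0.69 -0.72  1.12] [ 0.021 -0.168 -0.171] 0.09193964129657557
[[0.267, 0.964, 0.002], [0.964, -0.267, -0.0], [0.0, 0.002, -1.0]] y yaw -0.2697685449061864
14.0667 [0.53808608 0.00839971 0.08619345] [2.49881785e+00 1.90163943e+00 1.85797007e-03] [-3.04225293e-02  1.53388571e-01  2.04127012e+00 -4.96709198e-04
  9.45084783e-01  2.39636508e-01] 0.09193964129657557 [ 0.68809602 -0.72013814  1.11723378]
wrist lid_bar [258.5, 268.7] 0.66 [0.538 0.007 0.096]
wrist airing_box [428.8, 204.3] 0.72 [ 0.671 -0.029 -0.   ]
scene lid_bar [248.7, 192.4] 0.94 [0.545 0.007 0.096]
scene lid_hinge [305.7, 179.4] 0.7 [ 0.742 -0.051  0.081]
scene key_wing [341.1, 258.6] 0.55 [ 0.515 -0.325  0.077]
scene timer [334.3, 280.4] 0.59 [ 0.515 -0.319  0.   ]
scene airing_box [288.4, 203.9] 0.75 [ 0.693 -0.027  0.   ]
side lid_hinge [343.9, 188.8] 0.97 [ 0.742 -0.063  0.081]
side key_wing [286.0, 257.1] 0.48 [ 0.506 -0.33   0.077]
side timer [288.1, 283.0] 0.83 [ 0.515 -0.321  0.   ]
side airing_box [315.2, 208.9] 0.58 [ 0.678 -0.018  0.   ]
```

View pics/wrist7.png

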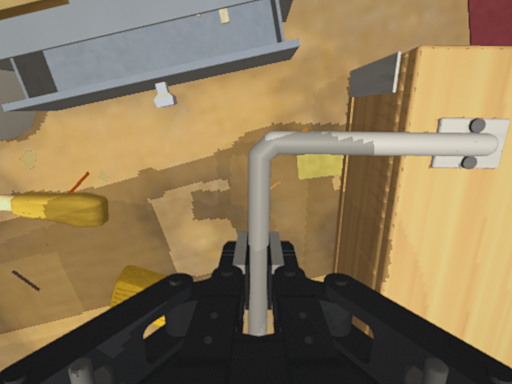

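View pics/side7.png

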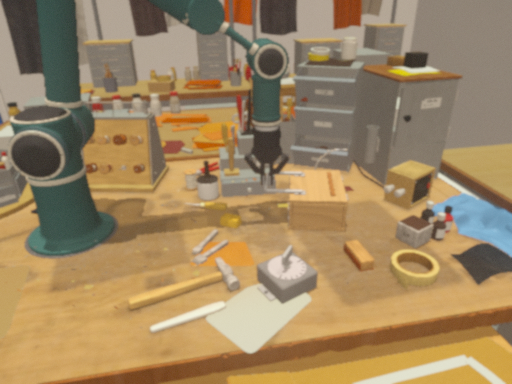

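Emit:
play_rows(slide=[[0,0.1,-0.94],[0,0.21,-1.87],[0,0.39,-2.8],[0,0.59,-3.71],[0,0.85,-4.62],[0,1.12,-5.51],[0,1.46,-6.4],[0,1.81,-7.26],[0,1.81,-7.26]], delta_rot=[[0,0,0],[0,0,0],[0,0,0],[0,0,0],[0,0,0],[0,0,0],[0,0,0],[0,0,0],[0,0,0]])

```text
time: 15.72
tool_pos: [0.554, 0.0038, 0.1577]
tcp_rot: [-2.499, -1.902, 0.003]
wrist_force: [1.7, 0.5, -2.5]
width: 0.092
```

```bash
python3 st.py
cat > a.py <<'E'
from h import *
s=read_state();M=R.from_rotvec(s['tcp_rot']).as_matrix()
p0=np.array([.53809,.0084,.08619]);d=s['tool_pos']-M[:,2]*.011-(p0-np.array([0,0,-.011]))
X=np.array([.9636,-.267,0]);B=np.array([d@X-.215,d[2]+.015]);
print('d box',d@X,d@[.267,.9636,0],d[2]);a=np.pi-np.arctan2(B[1],B[0])-np.arctan2(.015,.215)
print('angle',np.degrees(a),'r',np.hypot(*B),np.hypot(.215,.015))
bar=lambda a:np.array([-.215*np.cos(a)+.015*np.sin(a),.215*np.sin(a)+.015*np.cos(a)])
for t in range(20,65,5):
    w=bar(np.radians(t))-B;v=w[0]*X+np.array([0,0,w[1]]);print(t,(M.T@v*100).round(2).tolist())
save(read_camera('side'),'sideA%d'%(s['time']*100))
E
python3 a.py; ls pics
```

```text
15.7167 [0.55399589 0.00375386 0.15774542] [-0.038  0.104  1.948 -0.     1.092  0.232] [ 1.74  0.49 -2.53] [ 0.123 -0.161 -0.094] 0.09236176139655265
[[0.267, 0.964, -0.002], [0.964, -0.267, -0.0], [-0.001, -0.002, -1.0]] y yaw -0.26978619357404726
d box 0.016593589012367474 -0.00022237443226176624 0.07155538737779255
angle 19.578466724213307 r 0.21646463684655992 0.21552262062252306
20 [-0.0, 0.15, -0.11]
25 [-0.0, 0.98, -1.79]
30 [-0.0, 1.96, -3.4]
35 [-0.01, 3.08, -4.91]
40 [-0.01, 4.32, -6.32]
45 [-0.01, 5.68, -7.62]
50 [-0.01, 7.15, -8.8]
55 [-0.01, 8.71, -9.84]
60 [-0.01, 10.36, -10.74]
k_scene.png
k_side.png
scene0.png
scene1.png
scene5.png
scene6.png
scene7.png
side0.png
side1.png
side5.png
side6.png
side7.png
sideA1571.png
wrist0.png
wrist1.png
wrist2.png
wrist3.png
wrist4.png
wrist5.png
wrist6.png
wrist7.png
z0.png
z1.png
z5.png
```

Following well; continue to about 40°, then 60°.

Emit:
play_rows(slide=[[0,0.5,-0.95],[0,0.98,-1.79],[0,1.46,-2.6],[0,1.96,-3.4],[0,2.5,-4.17],[0,3.08,-4.91],[0,3.69,-5.63],[0,4.32,-6.32],[0,4.32,-6.32]], delta_rot=[[0,0,0],[0,0,0],[0,0,0],[0,0,0],[0,0,0],[0,0,0],[0,0,0],[0,0,0],[0,0,0]])

```text
time: 16.52
tool_pos: [0.5937, -0.0076, 0.2224]
tcp_rot: [-2.496, -1.899, 0.009]
wrist_force: [-10.9, 3.2, 7.6]
width: 0.097
```

```bash
python3 st.py; python3 a.py; cp pics/sideA1[67]*.png pics/s40.png
```

```text
16.5167 [ 0.59372506 -0.00761159  0.22244519] [-0.055  0.128  1.797  0.     1.225  0.215] [-10.95   3.22   7.59] [ 0.512  1.848 -0.075] 0.09671991450026014
[[0.266, 0.964, -0.008], [0.964, -0.266, 0.0], [-0.002, -0.008, -1.0]] y yaw -0.2697541679604921
d box 0.05797039208331519 -0.0005555845079470466 0.13625484526712267
angle 39.93595190184279 r 0.2180282687617571 0.21552262062252306
20 [0.01, -3.94, 6.39]
25 [0.01, -3.11, 4.7]
30 [0.01, -2.14, 3.09]
35 [0.0, -1.04, 1.57]
40 [0.0, 0.2, 0.15]
45 [-0.0, 1.55, -1.15]
50 [-0.01, 3.01, -2.33]
55 [-0.01, 4.57, -3.38]
60 [-0.01, 6.22, -4.29]
```

View pics/s40.png

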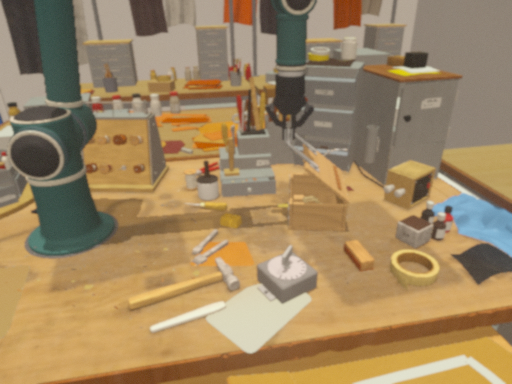

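Emit:
play_rows(slide=[[0,0.65,-0.68],[0,1.36,-1.33],[0,2.08,-1.94],[0,2.83,-2.52],[0,3.61,-3.06],[0,4.4,-3.58],[0,5.22,-4.06],[0,6.05,-4.5],[0,6.05,-4.5],[0,6.05,-4.5]], delta_rot=[[0,0,0],[0,0,0],[0,0,0],[0,0,0],[0,0,0],[0,0,0],[0,0,0],[0,0,0],[0,0,0],[0,0,0]])

```text
time: 17.4
tool_pos: [0.6528, -0.0246, 0.2697]
tcp_rot: [-2.497, -1.9, 0.01]
wrist_force: [-6.1, 1.0, 7.1]
width: 0.095
```

```bash
python3 st.py; python3 a.py; python3 look.py 8
```

```text
17.4 [ 0.65283261 -0.02459784  0.26970226] [-7.500e-02  2.110e-01  1.612e+00 -1.000e-03  1.325e+00  1.950e-01] [-6.12  1.04  7.06] [ 0.2    1.282 -0.092] 0.09548339051535468
[[0.267, 0.964, -0.007], [0.964, -0.267, -0.001], [-0.003, -0.007, -1.0]] y yaw -0.2701655100526403
d box 0.11945227576820272 -0.0011326211166511845 0.1835119624977677
angle 60.30665712441579 r 0.2203097066871787 0.21552262062252306
20 [0.03, -10.06, 11.16]
25 [0.03, -9.23, 9.47]
30 [0.02, -8.26, 7.86]
35 [0.02, -7.15, 6.34]
40 [0.01, -5.92, 4.92]
45 [0.01, -4.56, 3.62]
50 [0.01, -3.1, 2.44]
55 [0.0, -1.54, 1.39]
60 [0.0, 0.11, 0.48]
17.45 [ 0.65257359 -0.02450985  0.26956204] [-2.49693128 -1.89954606  0.01002951] [-7.51195204e-02  2.11232990e-01  1.61272229e+00 -1.11016559e-03
  1.32522798e+00  1.95256578e-01] 0.09048584858109095 [-6.71035981  0.62333327  7.49724421]
wrist lid_bar [256.3, 262.6] 0.66 [ 0.621 -0.125  0.096]
wrist lid_hinge [344.3, 176.5] 0.59 [ 0.746 -0.053  0.081]
wrist airing_box [276.5, 159.6] 0.88 [ 0.677 -0.028  0.   ]
scene lid_bar [285.7, 123.6] 0.57 [1.023 0.266 0.096]
scene lid_hinge [306.3, 179.3] 0.73 [ 0.744 -0.052  0.081]
scene key_wing [337.4, 260.0] 0.6 [ 0.505 -0.322  0.077]
scene timer [334.6, 280.4] 0.67 [ 0.516 -0.319  0.   ]
scene airing_box [284.3, 206.9] 0.56 [ 0.671 -0.029  0.   ]
side lid_bar [309.5, 118.7] 0.72 [0.849 0.583 0.096]
side lid_hinge [342.3, 188.4] 0.65 [ 0.739 -0.06   0.081]
side key_wing [285.3, 255.8] 0.44 [ 0.506 -0.325  0.077]
side timer [287.1, 283.4] 0.55 [ 0.512 -0.322  0.   ]
side airing_box [314.3, 209.9] 0.85 [ 0.674 -0.023  0.   ]
```

View pics/side8.png

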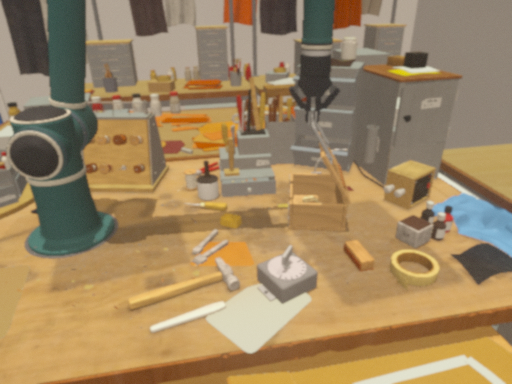

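View pics/wrist8.png

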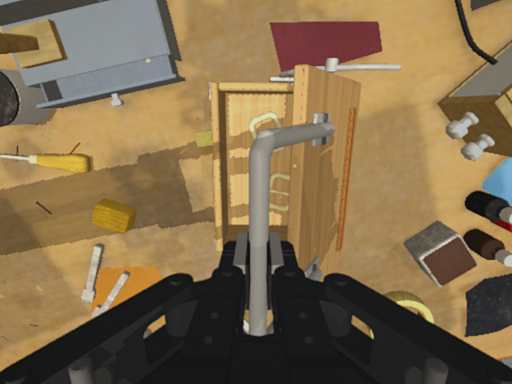

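View pics/scene8.png

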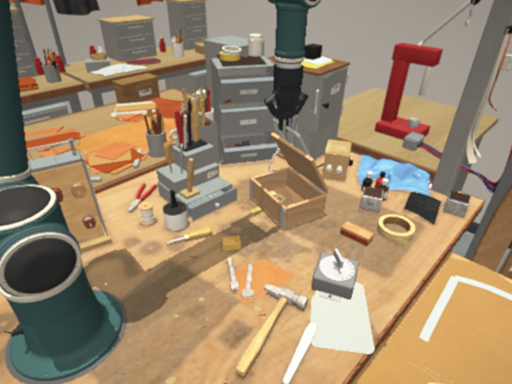

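Run:
```python
from h import *
s=read_state();X=np.array([.9636,-.267,0]);Y=np.array([.267,.9636,0]);H=np.array([.745,-.0495,.081])
for c in('scene','wrist','side'):
    p=read_camera(c);f=192/np.tan(np.radians(p['fovy'])/2);M=T(p,s)
    v,u=np.mgrid[0:384,0:512];D=p['depth'];P=np.stack([(u-p['cx'])/f*D,-(v-p['cy'])/f*D,-D],-1)@M[:3,:3].T+M[:3,3]
    Q=P-H;L=np.stack([Q@X,Q@Y,Q[...,2]],-1)
    m=(D>0)&(abs(L[...,1])<.11)&(L[...,2]>.025)&(L[...,2]<.122)&(L[...,0]<.03)&(L[...,0]>-.11)&(abs(L[...,1]-0)>.0)
    pts=L[m];print(c,len(pts))
    if len(pts)<50: continue
    # RANSAC line in x-z
    best=None;rng=np.random.default_rng(0)
    for _ in range(500):
        a,b=pts[rng.choice(len(pts),2,False)][:,[0,2]];d=b-a;n=np.linalg.norm(d)
        if n<.03: continue
        r=abs((pts[:,[0,2]]-a)@np.array([-d[1],d[0]])/n);k=(r<.0025).sum()
        if best is None or k>best[0]: best=(k,r<.0025)
    q=pts[best[1]][:,[0,2]];m0=q.mean(0);w=np.linalg.svd(q-m0)[2][0];ang=np.degrees(np.arctan2(w[1],-w[0]))%180
    nn=np.array([-w[1],w[0]]);print(c,best[0],'angle',ang,'offset from hinge mm',abs(m0@nn)*1000)
p=read_camera('wrist');cv2.imwrite('pics/g.png',cv2.resize(cv2.cvtColor(p['image'],cv2.COLOR_RGB2BGR)[40:130,240:420],None,fx=4,fy=4))
```

```text
scene 725
scene 646 angle 59.38708665709501 offset from hinge mm 0.13197050645563257
wrist 8144
wrist 7031 angle 58.859609681865 offset from hinge mm 10.997826470415893
side 492
side 267 angle 57.697486669592166 offset from hinge mm 10.911163219306632
```

View pics/g.png

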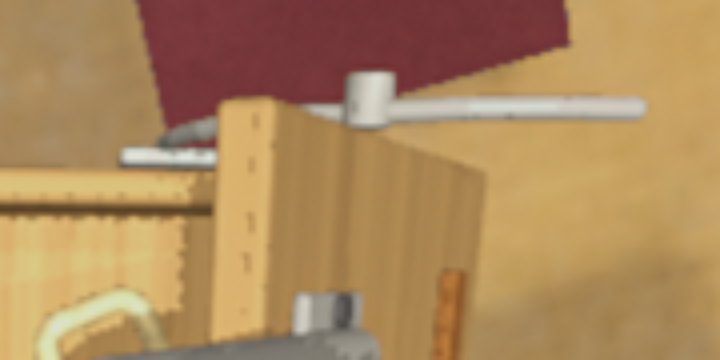

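Emit:
play_rows(slide=[[0,0,0],[0,0,0],[0,0,0],[0,0,0],[0,0,0],[0,0,0],[0,0,0],[0,0,0],[0,0,0],[0,0,0]], delta_rot=[[0,0,0],[0,0,0],[0,0,0],[0,0,0],[0,0,0],[0,0,0],[0,0,0],[0,0,0],[0,0,0],[0,0,0]])

```text
time: 19.38
tool_pos: [0.6522, -0.0244, 0.2695]
tcp_rot: [-2.497, -1.9, 0.01]
wrist_force: [-2.8, 1.6, 0.1]
width: 0.093
```

```bash
python3 st.py; python3 a.py|head -2
python3 - <<'E'
from h import *
s=read_state();X=np.array([.9636,-.267,0]);Y=np.array([.267,.9636,0]);H=np.array([.745,-.0495,.081])
p=read_camera('wrist');save(p,'wrist9');f=192/np.tan(np.radians(p['fovy'])/2);M=T(p,s)
v,u=np.mgrid[0:384,0:512];D=p['depth'];P=np.stack([(u-p['cx'])/f*D,-(v-p['cy'])/f*D,-D],-1)@M[:3,:3].T+M[:3,3]
Q=P-H;q=np.stack([Q@X,Q[...,2]],-1)[110:220,318:340].reshape(-1,2)
for _ in range(4):
    m=np.median(q,0);w=np.linalg.svd(q-q.mean(0),full_matrices=False)[2][0];r=abs((q-q.mean(0))@[-w[1],w[0]]);q=q[r<max(.002,2*np.median(r))]
print(len(q),np.degrees(np.arctan2(w[1],-w[0]))%180)
p=read_camera('scene');cv2.imwrite('pics/k9.png',cv2.resize(cv2.cvtColor(p['image'],cv2.COLOR_RGB2BGR)[235:310,290:380],None,fx=6,fy=6,interpolation=cv2.INTER_CUBIC))
E
```

```text
19.3833 [ 0.65223805 -0.02443295  0.26945885] [-7.500e-02  2.110e-01  1.613e+00 -1.000e-03  1.325e+00  1.950e-01] [-2.79  1.63  0.08] [ 0.291  0.655 -0.077] 0.0930682207652824
[[0.267, 0.964, -0.008], [0.964, -0.267, -0.001], [-0.003, -0.007, -1.0]] y yaw -0.2699284834195377
d box 0.11884050075677229 -0.001130719875117289 0.18326851312770842
angle 60.13587237090373 r 0.2203566486234999 0.21552262062252306
1697 61.36454967409993
```

View pics/k9.png

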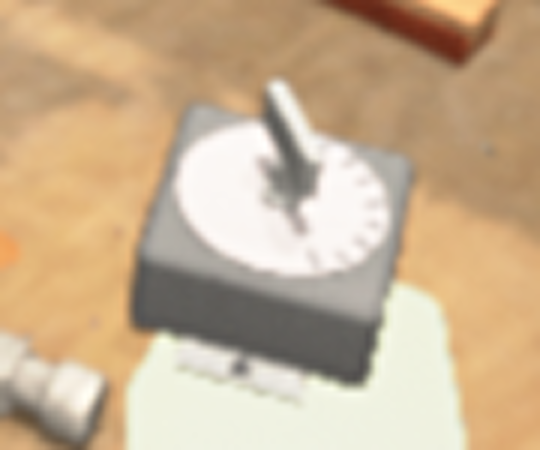

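Key still wound, lid about 60° and steady, bar gripped.

```bash
python3 -c "
from workcell import *
print(finish_job())"
```

```text
the job is handed in; nothing more can be done
None
```

I wound the timer key clockwise to its stop with the box shut, then pinched the lid's loop pull, lifted the lid to about 60° and handed the job in while holding it there. No verdict was reported.

- **Key:** the torque rose to about 1.2 N m at the stop. After I let go, the picture put the key at about 2.57 of 2.6 rad, and a later scene picture showed it still wound. The fingers slipped about 0.13 rad on the wing at the stop. That does not change the reading, which comes from the wing and dial ticks.
- **Lid angle:** the checks differ a little. The arm position gave 60.1°, and the depth fits gave 57.7° to 59.4° before the final hold and 61.4° after it. All are within the 7° allowance.
- **Grip:** the bar stayed between the fingers, at about 0.09 opening. The wrist force was about 3 N at the end, with the arm still.
- **Pull position:** the arm's arc came out about 5 mm larger in radius than the nominal pull radius, so the bar probably shifted a little in the pads or my hinge estimate is slightly off.
- **Bystanders:** none looked moved in the pictures, but I did not measure their positions.

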